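# Test the return spring of the wide foot pedal

### The job

Two foot pedals are screwed to the bench after getting new return springs. Try out the wide one: press it all the way down to its stop, keep it fully down for a good second, then let go so that it springs right back up. Do not press the narrow pedal.

Things in the scene. Friction and masses are not known exactly. Their poses are not given: they have to be found in the camera images.
- wide_tread (a point): Press point of the WIDE pedal (steel tread 100 mm wide, 175 long, black ribbed sole, grey base plate 220x136): on top of the sole, on the centre line, 125 mm from the hinge. Hinge at the end nearer the robot; point x runs hinge to free end, y along the hinge, z out of the sole. Up: sloped 21 deg, point 80 mm above bench, free end 95. Down: level, point 40 mm high, 10 mm farther out.
- wide_pedal (a joint): Angle of the wide pedal: 0 rad at rest (up), growing as it is pressed, 0.33 rad at the hard stop. A spring returns it; pressing at the marked point takes about 3 N at the start and about 10 N at the stop, beyond which it is rigid.
- narrow_tread (a point): The same point on the NARROW pedal, which must not be pressed: same build, length and heights, but the tread is only 40 mm wide (base plate 220x76 mm). The two pedals stand side by side, either one on the left, each turned by up to about 30 degrees.
- narrow_pedal (a joint): Angle of the narrow pedal: 0 rad up, 0.33 rad fully down. It must stay up.

How it is judged:
By the outcome, as a careful person would: the job done as asked, in the order asked, and still so for the second after the job is handed in, with the robot touching nothing.
It also fails if it takes over 32 s, if anything falls off the work surface, if the arm or the gripper's body presses on something with over 40 N, if the wrist force passes 120 N, or if a joint passes its speed limit or range.

### The arm

A 7-joint arm with a two-finger parallel gripper is mounted at the origin on a cart in front of the work surface, level with it; the furniture and walls round the work are solid. World frame = base frame: x ahead of the robot, y to its left, z up, the work surface at z = 0. Lengths are in mm, angles in rad, forces in N, time in s.
With the tool pointing down it reaches from about 425 to 950 mm from the base axis. Payload 16.7 kg.
Tool frame: the origin (TCP) lies midway between the tips of the shut fingers; the grasp point (between the pads) lies 19 mm behind it (manip.grip_depth is the distance from the TCP to the grasp point, in mm); z points along the fingers, y is the line along which they close (so a half turn about z gives the same grasp; the last joint's range is limited). The gripper opens to 94 mm and grips with 3 to 60 N. Pads are 16 mm wide; open, the fingers measure 119 mm over their backs; the gripper's body (75 mm by 177 mm) begins 78 mm behind the grasp point.
Start: joints at [1.058, 0.426, 0.074, 1.606, -0.034, 1.111, -0.067], TCP at [240.151, -630.795, 205.467] pointing down, gripper open.
Joint ranges: [-2.85, 2.85], [-0.5, 2.14], [-1.23, 1.37], [0.21, 2.46], [-1.02, 4.16], [0.16, 2.05], [-2.73, 2.73]. Speed limits (rad/s): [1.89, 1.89, 2.39, 2.39, 3.01, 3.01, 3.01].

### API

Orientations are given as a unit quaternion [w, x, y, z].
In Python, from workcell import manip gives the robot as it stands. The module is installed in compiled form; this text tells all that it offers.
- The arm moves only by the shell command python3 -m handwheel 'ROWS' [FORCE]. ROWS is JSON, a list of rows, each a list of 7 numbers: the turn, a rotation vector about the tool's x, y, z in degrees, then the shift along the tool's x, y, z in mm, then the closure, from 0 (fully open) to 1 (shut). In form: [[wx, wy, wz, dx, dy, dz, jaw], ...]. A call has 1 to 5 rows; each row is the pose to reach, as a shift and turn from the pose commanded when the call began, along the tool's axes at that moment; what a row does not reach only later rows make up. A row lasts 1/8 s, in which the tool goes at most 62.5 mm and 10.7 degrees, less where a joint would pass 70% of its speed; a pose out of reach is approached as far as the arm can. A call with a gripper value outside its range is refused whole. The fingers move at their own pace and stop on an object; FORCE is the grip in N (left out, the last holds). Time passes only in rows, so rows that repeat a pose let the fingers close. It gives the time, the measured TCP pose, the force, the opening and the grip force at its end, in the units of the state.
- manip.get_state(): the state, without advancing time (a new reading comes with each control period).
- manip.snapshot(name): name is "scene" or "top"; returns (picture, depth): 400x640x3 uint8, red, green, blue; 400x640 float32, mm along the optical axis (not along the pixel's ray), 0 where there is no reading.
- manip.get_calibration(name): a dict with "fx", "fy", "cx", "cy" (pixels), "dist_coeffs" ([k1, k2, p1, p2, k3] as OpenCV has them; the pictures are not rectified), "R" (3x3) and "t" (3): a world point X has camera coordinates R X + t. Camera axes: x right, y down, z forward; pixel columns grow to the right and rows downward; lengths in mm; the calibration is good to about 2 mm. A picture is of the moment at which its call begins. get_calibration takes no time and is no camera call.
- manip.finish_job(): hands the job in; it is judged then, once.
The state is a dict: "t": time; "joint_positions": joint angles; "dq": joint speeds; "effort": joint torques, N m; "tcp_pos": TCP position; "eef_rot": TCP orientation; "force": force on the tool from outside, world axes, zero at the start; "torque": the same for the moment, N m; "width": finger opening in mm; "grip_force": force on a finger pad.
Only numpy, scipy, OpenCV 4.12 (cv2) and the standard library are available. Lean on these libraries where they do the work, as an engineer would, in place of code of your own. Each camera call takes 0.05 s, during which the arm holds its last target. There are 200 camera calls.

## Working session

There is one attempt and no reset: what is moved stays moved. The work goes in short steps, Python scripts to look and compute and a shell command to move; the robot and the scene stay as the last step left them, time stands still between calls to the robot, and variables do not carry over. Pictures are saved under pics/ and viewed, at most 10 in all, crops included, and the job is handed in when it is done.

```bash
mkdir -p pics
python3 - <<'E'
from workcell import manip
import cv2,numpy as np
for n in("scene","top"):
    p,d=manip.snapshot(n); cv2.imwrite(f"pics/{n}0.png",p[:,:,::-1]); np.savez(f"{n}0.npz",p=p,d=d)
    c=manip.get_calibration(n); print(n,c)
print(manip.get_state())
E
```

```text
scene {'fx': 517.623416593099, 'fy': 517.623416593099, 'cx': 318.5283163208061, 'cy': 208.4107195675274, 'dist_coeffs': array([0.04978504, 0.        , 0.        , 0.        , 0.        ]), 'R': array([[-0.78736576, -0.61604341,  0.02335979],
       [-0.39983721,  0.48145722, -0.77995458],
       [ 0.46923914, -0.62344964, -0.62540001]]), 't': array([ 367.32317974,  292.25530207, 1340.27143349])}
top {'fx': 421.8164589323972, 'fy': 421.8164589323972, 'cx': 321.98056906733797, 'cy': 198.71613180512216, 'dist_coeffs': array([-0.0865763,  0.       ,  0.       ,  0.       ,  0.       ]), 'R': array([[-0.0285434 , -0.99892369, -0.0365615 ],
       [-0.98477955,  0.03437511, -0.17037486],
       [ 0.17144829,  0.03114194, -0.9847008 ]]), 't': array([ 22.99565676, 522.88365695, 952.24374319])}
{'t': 0.1, 'joint_positions': array([ 1.05749849,  0.42671298,  0.07387888,  1.60652835, -0.03409771,
        1.11082387, -0.06709921]), 'dq': array([-6.60405241e-04, -9.99372153e-04,  8.30306136e-06, -9.56956084e-04,
        7.52656921e-04, -1.26297600e-03,  3.77278370e-04]), 'effort': array([ 8.94383556e-03, -9.37464881e+01,  3.67700748e+00, -4.55033040e+01,
       -4.85890789e-02,  1.69437256e-02,  8.84477618e-05]), 'tcp_pos': array([ 239.99688787, -630.46369591,  204.82386397]), 'eef_rot': array([-5.85002493e-04,  9.83506564e-01,  1.80871420e-01, -1.58940353e-04]), 'force': array([0.97227567, 0.71480654, 0.46534054]), 'torque': array([-0.02001556, -0.0024046 , -0.03308582]), 'grip_force': 0.0, 'width': 93.93051866403636}
```

View pics/scene0.png

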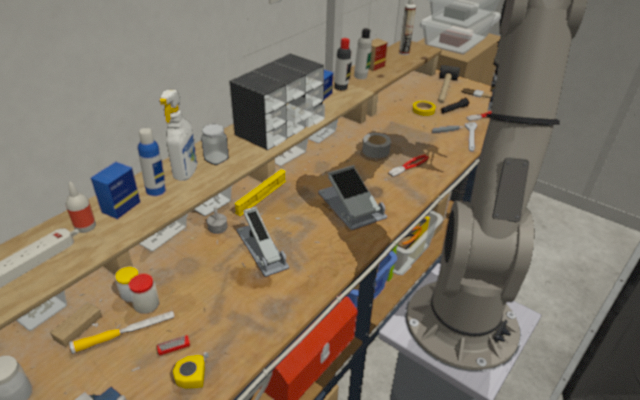

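View pics/top0.png

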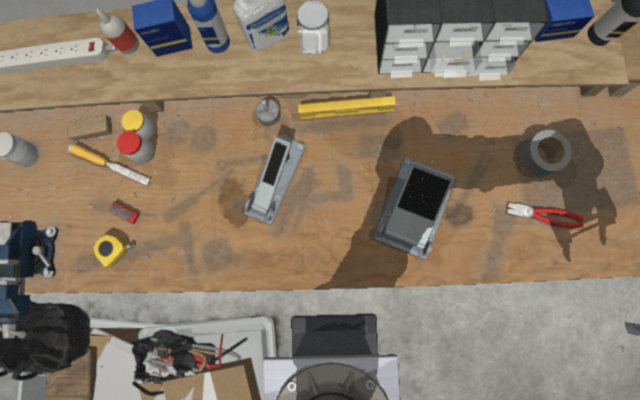

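The scene view shows the wide pedal at about (352,192), with its sole at (350,182), and the narrow one at (260,235). In the top view the wide sole is at about (424,192), the narrow sole at (273,165), and the arm is out of view to the right.

```bash
cat > h.py <<'E'
import numpy as np,cv2
from workcell import manip
def ray(n,uv):
    c=manip.get_calibration(n);K=np.array([[c['fx'],0,c['cx']],[0,c['fy'],c['cy']],[0,0,1]])
    q=cv2.undistortPoints(np.float64(uv).reshape(-1,1,2),K,c['dist_coeffs'])[:,0]
    q=np.c_[q,np.ones(len(q))]; R=np.array(c['R']); return -R.T@c['t'],q@R   # origin, dirs with unit optical depth
def blob(p,roi,thr=50):
    x0,y0,x1,y1=roi;m=np.zeros(p.shape[:2],np.uint8);m[y0:y1,x0:x1]=(p[y0:y1,x0:x1].max(2)<thr)
    n,l,s,_=cv2.connectedComponentsWithStats(cv2.morphologyEx(m,cv2.MORPH_CLOSE,np.ones((3,3))))
    return (l==1+s[1:,4].argmax()).astype(np.uint8)
E
python3 - <<'E'
from h import *
rois={'scene':{'wide':(322,162,375,205),'narrow':(240,205,275,245)},'top':{'wide':(392,160,450,225),'narrow':(258,135,292,190)}}
for k in('wide','narrow'):
    C={}
    for n in('top','scene'):
        z=np.load(n+'0.npz');m=blob(z['p'],rois[n][k]);ys,xs=np.nonzero(m)
        q=cv2.approxPolyDP(cv2.findContours(m,0,2)[0][0],4,True)[:,0];
        d=z['d'][ys,xs];o,r=ray(n,np.c_[xs,ys]);P=(o+r*d[:,None])[d>0]
        c=P.mean(0);u,s,v=np.linalg.svd(P-c,full_matrices=False)
        nn=v[2]*np.sign(v[2,2])
        print(k,n,'area',len(xs),'cen',xs.mean().round(1),ys.mean().round(1),'3D',c.round(1),'n',nn.round(3),'slope',np.degrees(np.arccos(nn[2])).round(1),'ax',v[0].round(3),'sd',(s/len(P)**.5).round(1),'quad',q.tolist())
        C[n]=ray(n,[[xs.mean(),ys.mean()]])
    (a,b),(e,f)=C['top'],C['scene'];b=b[0];f=f[0]
    t=np.linalg.lstsq(np.c_[b,-f],e-a,rcond=None)[0];print('  tri',(a+b*t[0]).round(1),(e+f*t[1]).round(1))
E
```

```text
wide top area 1646 cen 423.4 193.4 3D [ 521.9 -226.8   76.6] n [-0.325  0.138  0.936] slope 20.7 ax [-0.856  0.378 -0.353] sd [28.3 25.3  1.8] quad [[413, 168], [398, 205], [433, 219], [449, 181]]
wide scene area 612 cen 349.0 182.9 3D [ 519.4 -224.9   75.6] n [-0.32   0.136  0.938] slope 20.4 ax [-0.827  0.443 -0.347] sd [27.7 24.4  3.2] quad [[353, 169], [332, 175], [344, 197], [366, 191]]
  tri [ 522.8 -227.8   72.4] [ 521.7 -228.4   72.3]
narrow top area 383 cen 274.1 163.3 3D [605.6 115.   76.5] n [-0.313  0.164  0.936] slope 20.7 ax [-0.855  0.381 -0.353] sd [27.   6.7  1.8] quad [[279, 144], [264, 178], [271, 183], [284, 149]]
narrow scene area 187 cen 257.4 225.4 3D [602.1 117.3  75.4] n [-0.354  0.083  0.932] slope 21.3 ax [-0.856  0.373 -0.358] sd [26.   5.8  2.9] quad [[249, 214], [260, 238], [266, 237], [255, 213]]
  tri [606.8 115.6  72.5] [604.9 114.4  71.8]
```

```bash
python3 -m handwheel '[[0,0,10,52,-34,0,1],[0,0,20,103,-68,0,1],[0,0,30,155,-102,0,1],[0,0,40,207,-136,0,1],[0,0,44,258,-170,0,1]]' 20
```

```text
t: 0.72
tcp_pos: [417.3, -384.4, 205.4]
eef_rot: [0.0, 0.979, -0.203, -0.0]
force: [0.8, -0.0, -0.2]
width: 47.7
grip_force: 0.0
```

```bash
python3 -m handwheel '[[0,0,0,14,-60,0,1],[0,0,0,28,-120,0,1],[0,0,0,42,-181,0,1],[0,0,0,42,-181,40,1],[0,0,0,42,-181,80,1]]'
python3 - <<'E'
from h import *
s=manip.get_state();print(s['tcp_pos'],s['force'],s['width'])
p,d=manip.snapshot("scene");t,_=manip.snapshot("top")
a=cv2.resize(p[130:290,220:420],(600,480));b=cv2.resize(t[120:280,240:480],None,fx=2,fy=2)
cv2.imwrite("pics/s1.png",a[:,:,::-1]);cv2.imwrite("pics/t1.png",b[:,:,::-1])
E
```

```text
t: 1.35
tcp_pos: [527.0, -235.1, 124.5]
eef_rot: [-0.0, 0.98, -0.2, 0.0]
force: [0.0, -0.4, -0.6]
width: 0.7
grip_force: 0.0
[ 527.0018432  -235.102019    124.53581824] [ 0.03355872 -0.40644273 -0.62033   ] 0.7097001296786923
```

View pics/s1.png

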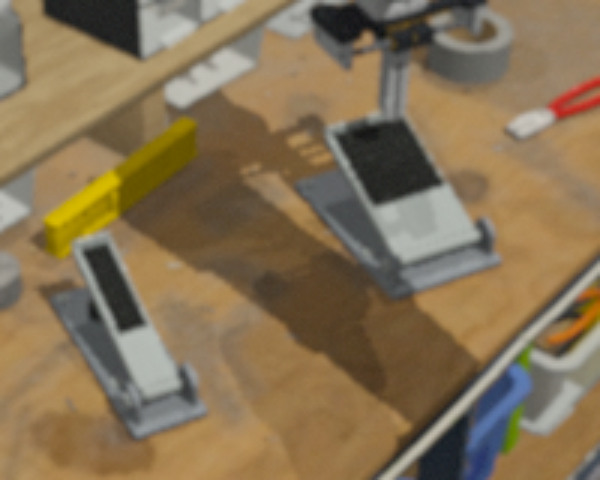

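The crop shows the shut fingers at (392,118), above the free-end half of the wide tread, with the narrow pedal well clear at (115,330). Next I lower onto the sole.

```bash
python3 -m handwheel '[[0,0,0,0,0,15,1],[0,0,0,0,0,30,1],[0,0,0,1,0,45,1],[0,0,0,3,0,55,1],[0,0,0,3,0,55,1]]'
```

```text
t: 2.08
tcp_pos: [529.6, -237.3, 70.1]
eef_rot: [-0.0, 0.98, -0.201, -0.0]
force: [0.8, 0.9, 4.9]
width: 0.4
grip_force: 2.1
```

```bash
python3 -m handwheel '[[0,0,0,2,0,8,1],[0,0,0,4,0,16,1],[0,0,0,6,0,24,1],[0,0,0,7,0,28,1],[0,0,0,7,0,28,1]]'
```

```text
t: 2.7
tcp_pos: [534.9, -239.7, 42.4]
eef_rot: [-0.0, 0.98, -0.201, -0.001]
force: [-5.6, 1.9, 7.8]
width: 0.5
grip_force: 3.8
```

```bash
python3 -m handwheel '[[0,0,0,0,0,2,1],[0,0,0,0,0,3,1],[0,0,0,0,0,4,1],[0,0,0,0,0,4,1]]'
```

```text
t: 3.2
tcp_pos: [535.1, -239.8, 39.6]
eef_rot: [-0.0, 0.98, -0.201, -0.0]
force: [-8.0, 4.6, 21.3]
width: 0.5
grip_force: 10.8
```

The vertical force is 21 N against about 10 N of spring, and the height is 39.6 mm, so the pedal is on its stop. I hold here and check by camera.

```bash
python3 -m handwheel '[[0,0,0,0,0,1,1],[0,0,0,0,0,1,1],[0,0,0,0,0,1,1],[0,0,0,0,0,1,1],[0,0,0,0,0,1,1]]'
python3 -m handwheel '[[0,0,0,0,0,0,1],[0,0,0,0,0,0,1],[0,0,0,0,0,0,1],[0,0,0,0,0,0,1],[0,0,0,0,0,0,1]]'
python3 - <<'E'
from h import *
p,d=manip.snapshot("scene")
cv2.imwrite("pics/s2.png",cv2.resize(p[130:290,220:420],(600,480))[:,:,::-1])
E
```

```text
t: 3.82
tcp_pos: [535.2, -239.8, 39.2]
eef_rot: [-0.0, 0.98, -0.201, -0.0]
force: [-12.0, 5.2, 31.4]
width: 0.7
grip_force: 16.1
t: 4.45
tcp_pos: [535.2, -239.8, 39.2]
eef_rot: [-0.0, 0.98, -0.201, -0.0]
force: [-12.2, 5.3, 32.5]
width: 0.3
grip_force: 16.1
```

View pics/s2.png

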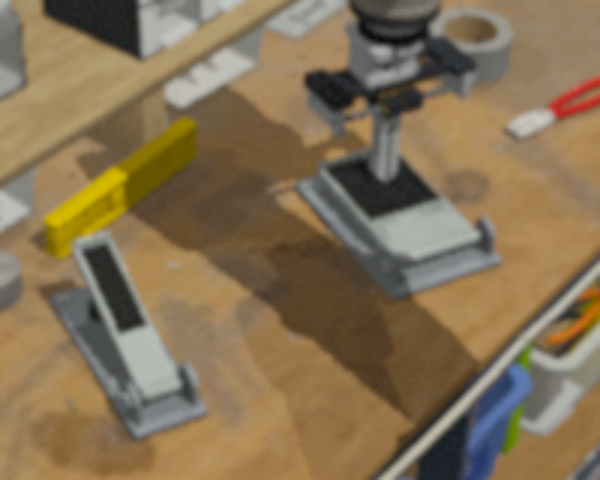

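The wide tread is level under the fingertips at (385,175), and the narrow pedal at (115,310) is still up. I hold a little longer, then lift.

```bash
python3 -m handwheel '[[0,0,0,0,0,0,1],[0,0,0,0,0,0,1],[0,0,0,0,0,0,1],[0,0,0,0,0,0,1],[0,0,0,0,0,0,1]]'
python3 -m handwheel '[[0,0,0,-2,0,-12,1],[0,0,0,-5,0,-30,1],[0,0,0,-10,0,-60,1],[0,0,0,-10,0,-100,1],[0,0,0,-10,0,-150,1]]'
python3 -m handwheel '[[0,0,0,0,0,0,1],[0,0,0,0,0,0,1],[0,0,0,0,0,0,1],[0,0,0,0,0,0,1]]'
python3 - <<'E'
from h import *
p,d=manip.snapshot("scene")
cv2.imwrite("pics/s3.png",cv2.resize(p[130:290,220:420],(600,480))[:,:,::-1])
E
```

```text
t: 5.12
tcp_pos: [535.2, -239.8, 39.2]
eef_rot: [-0.0, 0.98, -0.201, -0.0]
force: [-11.3, 4.9, 31.8]
width: 0.2
grip_force: 16.1
t: 5.75
tcp_pos: [525.6, -235.7, 188.8]
eef_rot: [-0.0, 0.98, -0.201, -0.001]
force: [-0.1, -0.1, 0.5]
width: 0.3
grip_force: 0.0
t: 6.25
tcp_pos: [526.0, -235.8, 186.5]
eef_rot: [-0.0, 0.98, -0.201, -0.001]
force: [0.0, -0.9, -0.0]
width: 0.4
grip_force: 0.0
```

View pics/s3.png

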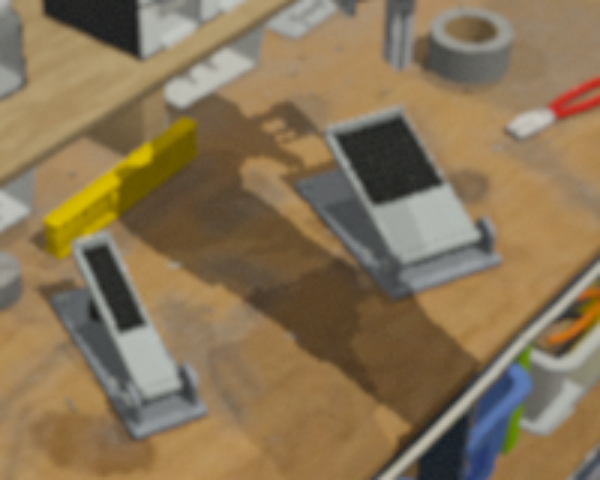

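The wide pedal is back up, with its free edge at (365,118) as before. The fingers are clear at (398,55), and the narrow pedal has not moved.

```bash
python3 -c "from workcell import manip; print(manip.finish_job())"
```

```text
the job is handed in; nothing more can be done
None
```

I pressed the wide pedal to its stop, held it fully down for about 2 s and let it spring back up; the narrow pedal was not touched, and the job is handed in (no verdict was shown).

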